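Fill the soap tin and clamp it against the wind

ROBOT

A 7-joint arm with a two-finger parallel gripper is mounted at the origin on the work surface. World frame = base frame: x ahead of the robot, y to its left, z up, the work surface at z = 0. Lengths are in m, angles in rad, forces in N, time in s.
With the tool pointing down it reaches from about 0.425 to 0.925 m from the base axis. Payload 6.8 kg.
Tool frame: the origin (TCP) lies where the fingers leave the gripper's body, on its centre line; the fingertips stand 73 mm ahead of it and the grasp point (between the pads) lies 54 mm ahead of it; z points along the fingers, y is the line along which they close (so a half turn about z gives the same grasp; the last joint's range is limited). The gripper opens to 85 mm and grips with 20 to 120 N. Pads are 22 mm wide; open, the fingers measure 114 mm over their backs; the gripper's body (76 mm by 85 mm) begins 54 mm behind the grasp point. The pads swing forward as they close: fully open they stand 13 mm farther back than shut.
Start: joints at [-1.386, 0.477, 0.022, 1.555, -0.011, 1.109, -0.083], TCP at [0.195, 0.646, 0.304] pointing down, gripper open.
Joint ranges: [-2.96, 2.96], [-0.34, 2.1], [-1.41, 1.46], [0.24, 2.44], [-1.37, 4.51], [0.17, 1.92], [-2.96, 2.96]. Speed limits (rad/s): [2.39, 2.39, 3.14, 3.14, 3.14, 3.14, 3.14].

INTERFACE

Orientations are given as a rotation vector (axis times angle).
In Python, from bench import r gives the robot as it stands.
- The arm moves only by the shell command python3 drive.py 'ROWS' [OPENING] [FORCE]. ROWS is rows parted by semicolons, their numbers by spaces, 1 to 5 of them, each of 6 numbers: dx, dy, dz in m, then a rotation vector rx, ry, rz in rad; each row is the pose to reach, as a shift and turn from the pose commanded when the command began, along the tool's axes at that moment; what a row does not reach only later rows make up. A row lasts 1/10 s, in which the tool goes at most 0.05 m and 0.15 rad, less where a joint would pass 70% of its speed; a pose out of reach is approached as far as the arm can. OPENING is the finger opening in m, set as the command begins (- or left out keeps the last). The fingers move at their own pace and stop on an object; FORCE is the grip in N (left out, the last holds). Time passes only in rows, so rows that do not move let the fingers close. It prints the time, the measured TCP pose, the force, the opening and the grip force at its end.
- r.get_obs(): the state, without advancing time (a new reading comes with each control period).
- r.grab_frame(name): name is "side" or "top"; returns (picture, depth): 420x560x3 uint8, blue, green, red; 420x560 float32, m along the optical axis (not along the pixel's ray), 0 where there is no reading.
- r.camera_info(name): a dict with "camera_matrix" (3x3 intrinsics, pixels), "R" (3x3) and "t" (3): a world point X has camera coordinates R X + t. Camera axes: x right, y down, z forward; pixel columns grow to the right and rows downward; lengths in m; the calibration is good to about 2 mm. A picture is of the moment at which its call begins. camera_info takes no time and is no camera call.
- r.hand_in(): hands the job in; it is judged then, once.
The state is a dict: "clock": time; "joints": joint angles; "qvel": joint speeds; "tau": joint torques, N m; "tcp_pos": TCP position; "orientation": TCP orientation; "contact_force": force on the tool from outside, world axes, zero at the start; "moment": the same for the moment, N m; "grip_width": finger opening in m; "gripper_force": force on a finger pad.
Only numpy, scipy, OpenCV 4.12 (cv2) and the standard library are available. Lean on these libraries where they do the work, as an engineer would, in place of code of your own. Each camera call takes 0.05 s, during which the arm holds its last target. There are 200 camera calls.

TASK

Tip all five chunks of pink soap from the red scoop into the open steel canister and set the scoop back down upright on the tiles. Then, so that the wind cannot take the canister, pump the bar clamp's trigger until its jaw nips the canister firmly against the fixed jaw, gently enough not to dent it, moving the jaw by the trigger alone. Finish while still holding the trigger squeezed, so that the jaw keeps pressing; leave the jar, the brush and the canister's lid where they are.

Things in the scene. Friction and masses are not known exactly. Their poses are not given: they have to be found in the camera images.
- canister: Open stainless steel canister, straight round wall, outer diameter 100 mm, height 110 mm, wall 3 mm, floor 4 mm, about 0.25 kg. Stands loose on the clamp's board between its two jaws, a few mm short of the fixed jaw. It dents if the jaw presses it with more than 35 N. Origin: centre of its underside; z up its axis.
- clamp: One-hand ratchet bar clamp, black, on a wooden board (335 x 90 x 12 mm, x = -135 to 200 mm) fixed to the ledge. Origin on the ledge surface under the clamp's axis (y = 0); x is the direction in which the jaw pushes, z up. Black housing: x = -140 to -70 mm, 40 mm wide, up to z = 96 mm. From it stand the handle and, 34 mm further along x, the orange trigger.
- handle (a point): Middle of the clamp's fixed black handle at the height to grip: x = -117 mm, z = 127 mm of the clamp. The handle is 20 mm thick along the clamp's x plus a 2 mm orange strip on its back, 28 mm wide, its top at z = 154 mm. To pump, from above put one finger behind it and one in front of the trigger's bar, close along the clamp's x, then open.
- trigger (a joint): Trigger lever: 0 = released, 0.4 rad = squeezed home to the handle; top at z = 148 mm. A spring (3 N rising to 6 N at its bar) returns it. A full squeeze moves the jaw 12 mm (the first 6 to 13); it must come nearly fully back before the next; the jaw stays. Jaw force = 1.2 x (squeeze - spring) - 4 N drag. A squeeze of 9 N just moves the jaw. If the jaw is stopped, the trigger stops part-way.
- roll: Round orange cross bar of the trigger, the part to press: 18 mm thick, 28 mm long across the clamp; it swings with the trigger. Origin: its centre, 40 mm above the trigger's hinge (hinge at x = -83 mm, z = 88 mm of the clamp). Its front and the handle's back are 63 mm apart when released, 46 mm when squeezed home.
- jaw: Moving jaw, orange, with a black rubber pad 56 mm wide, 50 mm high, on a toothed steel bar 12 x 10 mm that runs back through the housing. Origin on the pad's face, 50 mm above the ledge; it slides along the clamp's x from x = 28 mm by up to 55 mm. Starts 20 to 40 mm short of the canister. To be driven by the trigger only, not pushed by hand.
- anvil: Fixed jaw of the clamp, orange, with a black rubber pad 56 x 50 mm, beyond the canister. Origin: centre of the pad's face, at x = 168 mm, z = 56 mm of the clamp; the pad faces the clamp's -x.
- scoop: Red plastic scoop, a box open on top and in front: 94 mm long, 66 mm wide, floor and walls 3 mm, walls 40 mm high (22 mm in the last 22 mm at the mouth). Origin: centre of the underside; x towards the mouth, z up. Back wall at x = -48 mm, lip of the mouth at +46 mm. Grip bar along x above the rear: x = -62 to 13 mm, 18 mm wide, z = 70 to 86 mm, on a post at the back. 0.09 kg empty.
- jar: Bystander: closed glass jar with white cap, 68 mm across, 110 mm tall. Origin: centre of its underside.
- brush: Bystander: green scrub brush lying bristles down, 130 x 52 x 40 mm, long side along x. Origin: centre of its underside.
- tin_lid: Bystander: the canister's steel screw-top lid lying flat, 106 mm across, 30 mm tall. Origin: centre of its underside.
- soap0: Chunk of pink laundry soap, 17 x 15 x 14 mm, 12 g, lying in the scoop; it slides out once the floor is tilted mouth-down well past 35 degrees (60 is sure). Origin: centre of its underside, which turns with it.
- soap1: Chunk of pink laundry soap, 17 x 15 x 14 mm, 12 g, lying in the scoop; it slides out once the floor is tilted mouth-down well past 35 degrees (60 is sure). Origin: centre of its underside, which turns with it.
- soap2: Chunk of pink laundry soap, 17 x 15 x 14 mm, 12 g, lying in the scoop; it slides out once the floor is tilted mouth-down well past 35 degrees (60 is sure). Origin: centre of its underside, which turns with it.
- soap3: Chunk of pink laundry soap, 17 x 15 x 14 mm, 12 g, lying in the scoop; it slides out once the floor is tilted mouth-down well past 35 degrees (60 is sure). Origin: centre of its underside, which turns with it.
- soap4: Chunk of pink laundry soap, 17 x 15 x 14 mm, 12 g, lying in the scoop; it slides out once the floor is tilted mouth-down well past 35 degrees (60 is sure). Origin: centre of its underside, which turns with it.

How it is judged:
By the outcome, as a careful person would: the job done as asked, in the order asked, and still so for the second after the job is handed in, while the arm keeps its last pose, push and grip.
It also fails if it takes over 64 s, if anything falls off the work surface, if the arm or the gripper's body presses on something with over 40 N, if the wrist force passes 120 N, or if a joint passes its speed limit or range.

## Working session

There is one attempt and no reset: what is moved stays moved. The work goes in short steps, Python scripts to look and compute and a shell command to move; the robot and the scene stay as the last step left them, time stands still between calls to the robot, and variables do not carry over. Pictures are saved under pics/ and viewed, at most 10 in all, crops included, and the job is handed in when it is done.

```bash
ls; mkdir -p pics
python3 - <<'E'
from bench import r
import cv2,numpy as np
for n in("side","top"):
    p,d=r.grab_frame(n); np.savez(f"pics/{n}0.npz",p=p,d=d); cv2.imwrite(f"pics/{n}0.png",p)
    c=r.camera_info(n); print(n,c)
print(r.get_obs())
E
```

```text
bench.py
drive.py
pics
side {'camera_matrix': array([[379.37306653,   0.        , 277.1862133 ],
       [  0.        , 379.37306653, 203.37145556],
       [  0.        ,   0.        ,   1.        ]]), 'R': array([[ 0.97432927, -0.22430907, -0.01918132],
       [-0.14383964, -0.55471608, -0.81951219],
       [ 0.17318383,  0.80123374, -0.57274065]]), 't': array([-0.57915197,  0.18855902,  0.89216127])}
top {'camera_matrix': array([[408.91644097,   0.        , 277.50623714],
       [  0.        , 408.91644097, 206.02427685],
       [  0.        ,   0.        ,   1.        ]]), 'R': array([[ 0.00171737, -0.99998773, -0.0046458 ],
       [-0.98954646, -0.00102946, -0.14421079],
       [ 0.14420424,  0.0048449 , -0.98953609]]), 't': array([0.01439334, 0.60946176, 1.16002762])}
{'clock': 0.1, 'joints': array([-1.3860963 ,  0.47773111,  0.02235926,  1.55636359, -0.01149461,
        1.1092531 , -0.08309043]), 'qvel': array([ 7.64889099e-05, -1.84683532e-03, -8.46854780e-05, -1.11878091e-03,
       -3.72452841e-04,  1.71784056e-03, -4.54662947e-04]), 'tau': array([ 4.82288204e-03, -5.97760856e+01,  1.61362879e+00, -2.81955028e+01,
        1.27618090e-02,  4.92176405e-03, -1.11557074e-05]), 'tcp_pos': array([0.19472268, 0.64587698, 0.30300933]), 'orientation': array([-4.58245634e-01, -3.10788291e+00,  2.54959576e-03]), 'contact_force': array([-0.8548667 , -0.21279189,  0.58004812]), 'moment': array([0.00960082, 0.00946973, 0.01389221]), 'gripper_force': 0.0, 'grip_width': 0.08554517667340952}
```

View pics/side0.png

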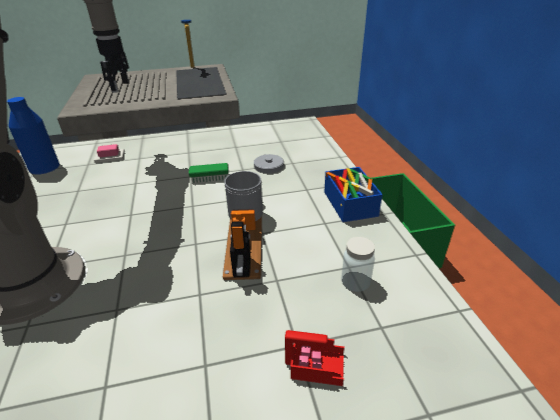

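View pics/top0.png

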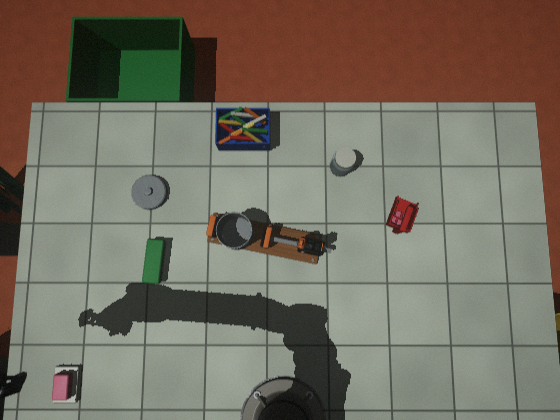

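Side view: scoop at about (315,357), canister (243,200), clamp with trigger (243,225) towards the camera, jar (360,258), lid (268,163) and brush (209,171). Top view: canister (235,230), anvil (213,226), jaw (268,237), trigger/handle (312,243), scoop (403,214), jar (344,160).

```bash
cat > h.py <<'E'
import numpy as np, cv2
from bench import r
def world(n,d):
    c=r.camera_info(n);K=c["camera_matrix"];v,u=np.mgrid[:d.shape[0],:d.shape[1]]
    P=np.stack([(u-K[0,2])/K[0,0]*d,(v-K[1,2])/K[1,1]*d,d],-1)
    return (P-c["t"])@c["R"]
def ray(n,uv,z):
    c=r.camera_info(n);K=c["camera_matrix"];o=-c["R"].T@c["t"]
    w=np.c_[np.atleast_2d(uv).astype(float),np.ones(len(np.atleast_2d(uv)))]@np.linalg.inv(K).T@c["R"]
    return o+w*((z-o[2])/w[:,2])[:,None]
def proj(n,X):
    c=r.camera_info(n);q=np.atleast_2d(X)@c["R"].T+c["t"];q=q@c["camera_matrix"].T;return q[:,:2]/q[:,2:]
def rect(P):
    (c,s,a)=cv2.minAreaRect((P[:,:2]*1000).astype(np.float32)); b=cv2.boxPoints((c,s,a))
    e=[b[1]-b[0],b[2]-b[1]];L=max(e,key=np.linalg.norm)
    return np.round(c,1),np.round(s,1),round(float(np.degrees(np.arctan2(L[1],L[0]))),1)
E
python3 - <<'E'
from h import *
for n in("top","side"):
    z=np.load(f"pics/{n}0.npz");p,d=z["p"],z["d"];W=world(n,d);hsv=cv2.cvtColor(p,cv2.COLOR_BGR2HSV)
    H,S,V=[hsv[...,i].astype(int) for i in range(3)]
    ok=(d>0)&(W[...,0]>.2)&(W[...,0]<.85)&(np.abs(W[...,1])<.5)
    ground=ok&(S<60)&(V>150)&(W[...,2]<.02);print(n,"ground z",np.median(W[ground][:,2]))
    red=ok&((H<4)|(H>174))&(S>170)&(V>80)&(W[...,1]<-.15)
    def rep(name,m,lo,hi):
        m=m&(W[...,2]>lo)&(W[...,2]<hi)
        if m.sum()<4: print(name,m.sum());return
        P=W[m];print(name,m.sum(),"med",np.round(np.median(P,0),4),rect(P),"zmax",P[:,2].max().round(3))
    rep("scoop all",red,.0,.2);rep("bar",red,.072,.1);rep("scoop floor..walls",red,.0,.05)
    pink=ok&((H>150)&(H<176))&(S>50)&(S<190)&(V>120)&(W[...,1]<-.15);rep("pink",pink,0,.1)
    clampreg=ok&(W[...,1]<.2)&(W[...,1]>-.15)&(W[...,0]>.3)&(W[...,0]<.6)
    org=clampreg&(H>4)&(H<14)&(S>200)&(V>150)
    rep("orange>.12",org,.12,.2);rep("orange .06-.115",org,.05,.115)
    rep("org jaw",org&(W[...,1]<.05),.05,.115);rep("org anvil",org&(W[...,1]>.1),.05,.115)
    blk=clampreg&(V<70);rep("black>.14",blk,.14,.17);rep("black .085-.1",blk,.085,.105)
    brown=clampreg&(H>4)&(H<20)&(S>80)&(V<190);rep("board",brown,.004,.02)
    rep("canister rim",clampreg&(S<90)&(W[...,1]>.03),.112,.13)
    rep("jar",ok&(W[...,1]<-.05)&(W[...,0]>.5)&(S<80),.1,.13)
E
```

```text
top ground z -9.598108939428972e-06
scoop all 372 med [ 0.5888 -0.3537  0.0397] (array([ 583.4, -355.3]), array([ 66.3, 106.8]), -21.6) zmax 0.092
bar 150 med [ 0.567  -0.3485  0.0856] (array([ 568.1, -348.8]), array([16.7, 73.6]), -21.4) zmax 0.092
scoop floor..walls 222 med [ 0.6095 -0.36    0.0049] (array([ 589.5, -357.7]), array([66.3, 93.8]), -21.6) zmax 0.046
pink 59 med [ 0.5777 -0.3438  0.0168] (array([ 580.9, -346.5]), array([27.2, 41.7]), -32.7) zmax 0.024
orange>.12 0
orange .06-.115 0
org jaw 0
org anvil 0
black>.14 79 med [ 0.4871 -0.0899  0.1537] (array([487.1, -76.7]), array([26.6, 52.4]), -89.1) zmax 0.159
black .085-.1 203 med [ 0.4983 -0.0671  0.0952] (array([507.5,  41.6]), array([310.4,  88. ]), 73.8) zmax 0.105
board 1175 med [ 0.4966 -0.0012  0.0121] (array([517.5,  48.8]), array([320.9,  88.4]), 78.5) zmax 0.019
canister rim 159 med [0.5296 0.1367 0.1215] (array([531.5, 134.3]), array([97.8, 98. ]), -45.9) zmax 0.129
jar 350 med [ 0.7378 -0.1757  0.1101] (array([ 642., -122.]), array([ 58.2, 280.1]), -29.3) zmax 0.116
side ground z -9.261160023367559e-05
scoop 
[... 589 characters left out ...]
y([514.5,  47. ]), array([21.6, 56.4]), -10.6) zmax 0.086
org jaw 28 med [0.527  0.0403 0.0834] (array([513.9,  43.8]), array([15.9, 56.4]), -9.3) zmax 0.086
org anvil 0
black>.14 65 med [ 0.4896 -0.095   0.1539] (array([487. , -94.5]), array([17.6, 26.3]), -13.9) zmax 0.156
black .085-.1 569 med [0.5129 0.091  0.0948] (array([522.1,  33.4]), array([307. ,  90.8]), 85.2) zmax 0.105
board 915 med [ 0.5217 -0.0374  0.0119] (array([505.7,  -2. ]), array([231.5,  89.3]), 78.2) zmax 0.02
canister rim 289 med [0.5343 0.1266 0.1183] (array([533.2, 134.4]), array([101.3,  97.2]), 81.1) zmax 0.124
jar 489 med [ 0.7374 -0.1814  0.1095] (array([ 631.5, -151. ]), array([ 58.9, 280.7]), -13.9) zmax 0.127
```

Run:
```python
import cv2,numpy as np
p=cv2.imread("pics/top0.png");q=cv2.imread("pics/side0.png")
a=cv2.resize(p[190:270,200:340],None,fx=5.6,fy=5.6)[:448]
b=cv2.resize(p[190:240,380:430],(300,300),interpolation=cv2.INTER_CUBIC)
c=cv2.resize(q[325:388,275:355],(380,300),interpolation=cv2.INTER_CUBIC)
o=np.zeros((600,784,3),np.uint8);aa=cv2.resize(p[205:270,200:340],(640,297));o[:297,:640]=aa;o[300:,:300]=b;o[300:,300:680]=c
cv2.imwrite("pics/crop.png",o)
```

```text
(no output)
```

View pics/crop.png

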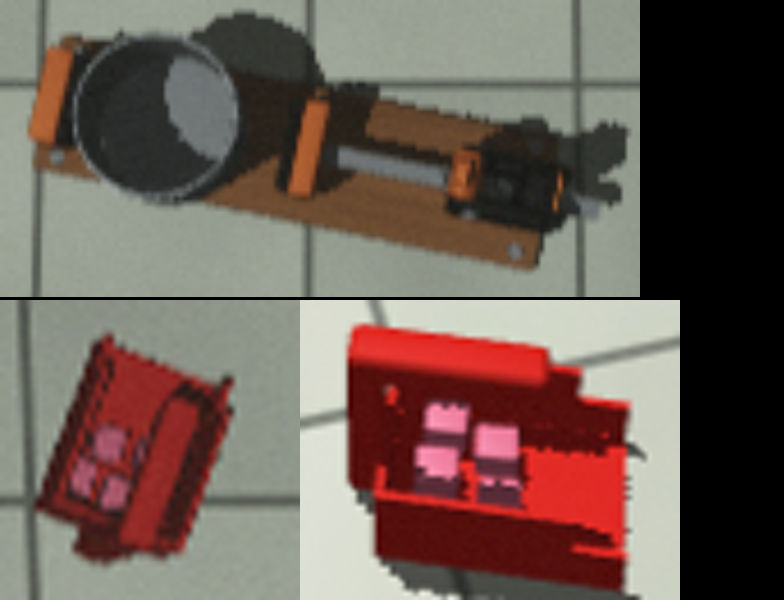

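```bash
cat >> h.py <<'E'
from scipy.spatial.transform import Rotation as Ro
D=np.deg2rad
def down(psi,p):  # tool y at world angle psi(deg), grasp point p
    c,s=np.cos(D(psi)),np.sin(D(psi)); R=np.array([[-s,c,0],[c,s,0],[0,0,-1.]])
    return R,np.array(p)-.054*R[:,2]
def scoop(m,th,ref,at,g=(-.018,0,.076)):
    """tool pose that holds scoop point ref at world point at; mouth heading m, tilt th (deg); tool x = mouth"""
    S=(Ro.from_euler('z',m,degrees=True)*Ro.from_euler('y',th,degrees=True)).as_matrix()
    o=np.array(at)-S@np.array(ref); R=S@np.diag([1,-1,-1.]); return R,o+S@np.array(g)-.054*R[:,2]
def delta(T,base=None):
    o=r.get_obs(); R0=Ro.from_rotvec(o["orientation"]).as_matrix() if base is None else base[0]; p0=o["tcp_pos"] if base is None else base[1]
    d=R0.T@(T[1]-p0); rv=Ro.from_matrix(R0.T@T[0]).as_rotvec()
    print("d",np.round(d,4),"rv",np.round(rv,3),"rows",int(np.ceil(max(np.linalg.norm(d)/.05,np.linalg.norm(rv)/.15))),"target",np.round(T[1],3))
CAN=np.array([.5320,.1344]); LIP=(.046,0,0)
def pour(m,th,back=.025,z=.130):
    return scoop(m,th,LIP,[*(CAN-back*np.array([np.cos(D(m)),np.sin(D(m))])),z])
E
python3 - <<'E'
from h import *
for m in(194,):
    A=pour(m,0,z=.26);delta(A);print("then");delta(pour(m,35,z=.16),A);delta(pour(m,70),A)
E
```

```text
d [-0.547  -0.347  -0.0864] rv [-0.002 -0.    -0.537] rows 14 target [0.618 0.156 0.39 ]
then
d [ 0.0861 -0.      0.0868] rv [ 0.    -0.611 -0.   ] rows 5 target [0.535 0.135 0.303]
d [ 0.1643 -0.      0.1554] rv [ 0.    -1.222  0.   ] rows 9 target [0.459 0.116 0.235]
```

```bash
R='-0.547 -0.347 -0.086 0 0 -0.537'; python3 drive.py '-0.2 -0.13 -0.04 0 0 -0.2; -0.2 -0.13 -0.04 0 0 -0.2; -0.2 -0.13 -0.04 0 0 -0.2; -0.2 -0.13 -0.04 0 0 -0.2; -0.2 -0.13 -0.04 0 0 -0.2' 0.085
python3 drive.py '-0.347 -0.217 -0.046 0 0 -0.337; -0.347 -0.217 -0.046 0 0 -0.337; -0.347 -0.217 -0.046 0 0 -0.337; -0.347 -0.217 -0.046 0 0 -0.337; -0.347 -0.217 -0.046 0 0 -0.337'
python3 - <<'E'
from h import *
A=pour(194,0,z=.26);delta(A);print(r.get_obs()["joints"])
E
```

```text
clock: 0.6
tcp_pos: [0.3506, 0.4614, 0.3441]
orientation: [0.149, 3.138, -0.001]
contact_force: [0.1, -0.5, -0.0]
grip_width: 0.0851
gripper_force: 0.0
clock: 1.1
tcp_pos: [0.5422, 0.316, 0.371]
orientation: [0.383, -3.118, 0.0]
contact_force: [0.8, 0.8, 0.5]
grip_width: 0.085
gripper_force: 0.0
d [-0.0351 -0.1737 -0.019 ] rv [-0. -0.  0.] rows 4 target [0.618 0.156 0.39 ]
[-0.70883212  0.34596264  0.10830424  1.60058506 -0.03947257  1.19766587
  1.2227253 ]
```

```bash
python3 drive.py '-0.035 -0.174 -0.019 0 0 0; -0.035 -0.174 -0.019 0 0 0; -0.035 -0.174 -0.019 0 0 0; -0.035 -0.174 -0.019 0 0 0; -0.035 -0.174 -0.019 0 0 0'
python3 drive.py '0.02 0 0.02 0 -0.15 0; 0.04 0 0.04 0 -0.3 0; 0.06 0 0.06 0 -0.45 0; 0.086 0 0.087 0 -0.611 0; 0.086 0 0.087 0 -0.611 0'
python3 - <<'E'
from h import *
delta(pour(194,70));print(r.get_obs()["joints"])
E
```

```text
clock: 1.6
tcp_pos: [0.619, 0.1507, 0.3903]
orientation: [-0.368, 3.119, -0.005]
contact_force: [1.2, 0.2, -0.1]
grip_width: 0.0848
gripper_force: 0.0
clock: 2.1
tcp_pos: [0.5282, 0.1358, 0.299]
orientation: [-0.311, 2.518, 0.099]
contact_force: [0.2, -0.9, 0.1]
grip_width: 0.0854
gripper_force: 0.0
d [ 0.0958 -0.0022  0.0119] rv [ 0.002 -0.615  0.   ] rows 5 target [0.459 0.116 0.235]
[-0.62028445  0.07865808  0.22361814  2.2378132   0.30551057  0.23664172
  1.13844289]
```

```bash
python3 drive.py '0 0 -0.05 0 0.15 0; 0 0 -0.08 0 0.3 0; 0 0 -0.1 0 0.45 0; 0 0 -0.1 0 0.611 0; 0 0 -0.1 0 0.611 0'
python3 drive.py '0 0 0 0 0 0.15; 0 0 0 0 0 0.3; 0 0 0 0 0 0.45; 0 0 0 0 0 0.6; 0 0 0 0 0 0.75'
python3 drive.py '0 0 0 0 0 0.15; 0 0 0 0 0 0.3; 0 0 0 0 0 0.45; 0 0 0 0 0 0.6; 0 0 0 0 0 0.75'
python3 drive.py '0 0 0 0 0 0.15; 0 0 0 0 0 0.3; 0 0 0 0 0 0.45; 0 0 0 0 0 0.6; 0 0 0 0 0 0.75'
python3 - <<'E'
from h import *
for m in (14,45,-20):
  A=pour(m,0,z=.25);delta(A);print("then");delta(pour(m,35,z=.16),A);delta(pour(m,70),A)
print(r.get_obs()["joints"])
E
```

```text
clock: 2.6
tcp_pos: [0.4781, 0.1239, 0.3867]
orientation: [0.385, -3.116, -0.002]
contact_force: [0.3, 1.2, -1.2]
grip_width: 0.0848
gripper_force: 0.0
clock: 3.1
tcp_pos: [0.4774, 0.1234, 0.3845]
orientation: [-0.793, -3.039, 0.0]
contact_force: [-0.0, 0.4, -0.7]
grip_width: 0.0851
gripper_force: 0.0
clock: 3.6
tcp_pos: [0.4774, 0.1234, 0.3846]
orientation: [-1.851, -2.537, 0.001]
contact_force: [-1.0, -0.6, 0.3]
grip_width: 0.0851
gripper_force: 0.0
clock: 4.1
tcp_pos: [0.4774, 0.1234, 0.3846]
orientation: [-2.652, -1.683, 0.001]
contact_force: [0.8, -0.7, 0.5]
grip_width: 0.085
gripper_force: 0.0
d [-0.0231 -0.0242  0.0046] rv [-0.001  0.001  0.887] rows 6 target [0.446 0.113 0.38 ]
then
d [ 0.0861 -0.      0.0768] rv [-0.    -0.611  0.   ] rows 5 target [0.529 0.134 0.303]
d [ 0.1643 -0.      0.1454] rv [ 0.    -1.222 -0.   ] rows 9 target [0.605 0.153 0.235]
d [-0.0506  0.0146  0.0046] rv [-0.001  0.001  0.346] rows 3 target [0.469 0.071 0.38 ]
then
d [0.0861 0.     0.0768] rv [ 0.    -0.611 -0.   ] rows 5 target [0.53  0.132 0.303]
d [0.1643 0.     0.1454] rv [ 0.    -1.222 -0.   ] rows 9 target [0.585 0.188 0.235]
d [ 0.0251 -0.0438  0.0046] rv [-0.00e+00  1.00e-03  1.48e+00] rows 10 target [0.448 0.165 0.38 ]
then
d [0.0861 0.     0.0768] rv [-0.    -0.611 -0.   ] rows 5 target [0.529 0.135 0.303]
d [ 0.1643 -0.      0.1454] rv [ 0.    -1.222  0.   ] rows 9 target [0.603 0.109 0.235]
[-0.64765407  0.09359849  0.29123189  1.89129308 -0.02957991  1.16162124
 -0.78558945]
```

Rehearse the tilt at m=14.

```bash
python3 drive.py '-0.005 -0.005 0 0 0 0.15; -0.01 -0.01 0 0 0 0.3; -0.015 -0.015 0 0 0 0.45; -0.02 -0.02 0 0 0 0.6; -0.023 -0.024 0 0 0 0.75'
python3 drive.py '0.02 0 0.02 0 0 0.137; 0.04 0 0.035 0 -0.15 0.137; 0.06 0 0.05 0 -0.3 0.137; 0.08 0 0.065 0 -0.45 0.137; 0.1 0 0.08 0 -0.6 0.137' | grep -v grip
python3 - <<'E'
from h import *
delta(pour(14,70));print(r.get_obs()["joints"])
E
```

```text
clock: 4.6
tcp_pos: [0.4456, 0.1124, 0.3846]
orientation: [-3.085, -0.595, 0.001]
contact_force: [-0.5, -0.2, 0.4]
grip_width: 0.0852
gripper_force: 0.0
clock: 5.1
tcp_pos: [0.5397, 0.1512, 0.3044]
orientation: [2.873, 0.356, -0.887]
contact_force: [0.4, -0.6, -0.1]
d [0.0922 0.0126 0.0218] rv [ 0.036 -0.618 -0.022] rows 5 target [0.605 0.153 0.235]
[-0.59757095  0.58401507  0.34238397  1.53522534 -0.14958531  1.66112287
 -1.54087474]
```

```bash
python3 drive.py '0.02 0.003 0.0 0.01 -0.15 -0.005; 0.04 0.006 0.0 0.02 -0.3 -0.01; 0.06 0.009 0.01 0.03 -0.45 -0.02; 0.08 0.012 0.015 0.036 -0.6 -0.022; 0.092 0.0126 0.022 0.036 -0.618 -0.022' | grep -v grip
python3 - <<'E'
from h import *
delta(pour(14,70));print(r.get_obs()["joints"])
E
```

```text
clock: 5.6
tcp_pos: [0.5866, 0.1676, 0.2906]
orientation: [2.785, 0.427, -1.216]
contact_force: [0.4, 2.9, -1.5]
d [0.0494 0.0221 0.0279] rv [ 0.012 -0.404  0.06 ] rows 3 target [0.605 0.153 0.235]
[-0.26225092  0.76358693 -0.15136892  1.2775493  -0.02302622  1.91539446
 -1.68153893]
```

```bash
cat > kin.py <<'E'
from h import *
from scipy.optimize import least_squares
import itertools
Q=np.array([[-1.3860963,.47773111,.02235926,1.55636359,-.01149461,1.1092531,-.08309043],[-.70883212,.34596264,.10830424,1.60058506,-.03947257,1.19766587,1.2227253],
[-.62028445,.07865808,.22361814,2.2378132,.30551057,.23664172,1.13844289],[-.64765407,.09359849,.29123189,1.89129308,-.02957991,1.16162124,-.78558945],
[-.59757095,.58401507,.34238397,1.53522534,-.14958531,1.66112287,-1.54087474],[-.26225092,.76358693,-.15136892,1.2775493,-.02302622,1.91539446,-1.68153893]])
P=np.array([[.19472268,.64587698,.30300933],[.5422,.316,.371],[.5282,.1358,.299],[.4774,.1234,.3846],[.5397,.1512,.3044],[.5866,.1676,.2906]])
V=np.array([[-.458245634,-3.10788291,.00254959576],[.383,-3.118,0],[-.311,2.518,.099],[-2.652,-1.683,.001],[2.873,.356,-.887],[2.785,.427,-1.216]])
AX='zyzyzyz'
def fk(q,p,sg):
    R=Ro.from_euler('z',p[0]);x=np.zeros(3)
    for i in range(7):
        R=R*Ro.from_euler(AX[i],sg[i]*q[i]); x=x+R.apply(p[2+3*i:5+3*i])
    return x,R*Ro.from_euler('z',p[1])
def res(p,sg,reg=1e-3):
    o=[]
    for q,P_,V_ in zip(Q,P,V):
        x,R=fk(q,p,sg);o+=[*(x-P_)*10,*(R.inv()*Ro.from_rotvec(V_)).as_rotvec()]
    return np.r_[o,reg*p[2:]]
def fit():
    best=None
    for s in itertools.product([1,-1],repeat=4):
        sg=[s[0],1,s[1],1,s[2],1,s[3]]
        for c in(0,np.pi):
            p0=np.zeros(23);p0[0]=c if s[0]>0 else c;p0[2+2]=.3;p0[2+8]=.4;p0[2+14]=.4;p0[2+20]=.2
            f=least_squares(res,p0,args=(sg,))
            if best is None or f.cost<best[0]: best=(f.cost,sg,f.x)
    return best
if __name__=="__main__":
    b=fit();print(b[0],b[1],np.round(b[2][:2],3));print(np.round(b[2][2:].reshape(7,3),3));print(np.round(res(b[2],b[1])[:36].reshape(6,6),3))
    np.savez("kin.npz",p=b[2],s=b[1])
E
python3 kin.py
```

```text
7.476775609921795e-07 [-1, 1, -1, 1, -1, 1, -1] [0.    1.571]
[[ 0.    -0.015  0.287]
 [-0.    -0.015  0.271]
 [ 0.    -0.016  0.271]
 [-0.    -0.016  0.236]
 [-0.    -0.     0.236]
 [ 0.    -0.     0.127]
 [-0.    -0.     0.127]]
[[-0. -0. -0.  0.  0. -0.]
 [ 0.  0.  0. -0. -0. -0.]
 [ 0. -0.  0.  0. -0.  0.]
 [-0.  0. -0.  0.  0. -0.]
 [ 0. -0.  0.  0. -0. -0.]
 [-0. -0. -0. -0. -0.  0.]]
```

```bash
cat > ik.py <<'E'
from kin import *
z=np.load("kin.npz");pp,sg=z["p"],list(z["s"])
LO=np.array([-2.96,-.34,-1.41,.24,-1.37,.17,-2.96])+.04;HI=np.array([2.96,2.1,1.46,2.44,4.51,1.92,2.96])-.04
def ik(T,q0,w=.003):
    def f(q):
        x,R=fk(q,pp,sg);return np.r_[(x-T[1])*10,(R.inv()*Ro.from_matrix(T[0])).as_rotvec(),w*(q-q0)]
    s=least_squares(f,np.clip(q0,LO+1e-3,HI-1e-3),bounds=(LO,HI));return s.x,np.abs(f(s.x)[:6]).max()
E
python3 - <<'E'
from ik import *
rng=np.random.default_rng(0)
S=[Q[0],Q[3],Q[5]]+[rng.uniform([-1.5,0,-1,.5,-1.3,.3,-2.9],[1.5,1.5,1,2.3,4.4,1.8,2.9]) for _ in range(6)]
for m in range(-180,180,30):
    sol=[]
    for s in S:
        q,e=ik(pour(m,65),s)
        if e<.02: sol.append(q)
    print(m,len(sol),*[np.round(q,2) for q in sol[:3]])
E
```

```text
-180 0
-150 0
-120 5 [ 1.15  0.78 -1.24  2.28 -1.33  0.32 -2.21] [ 1.15  0.78 -1.24  2.28 -1.33  0.32 -2.21] [ 1.15  0.78 -1.24  2.28 -1.33  0.32 -2.21]
-90 6 [-0.11  0.6   0.38  2.01 -1.28  1.48 -2.08] [ 0.1   0.57  0.11  1.99 -1.21  1.35 -2.14] [-0.04  0.59  0.29  2.   -1.26  1.44 -2.1 ]
-60 6 [-0.16  0.76  0.37  1.67 -0.98  1.77 -2.04] [ 0.07  0.73  0.02  1.65 -0.85  1.63 -2.17] [-0.07  0.74  0.23  1.66 -0.93  1.71 -2.09]
-30 6 [ 0.05  0.87 -0.19  1.35 -0.48  1.88 -2.15] [ 0.05  0.87 -0.19  1.35 -0.48  1.88 -2.15] [ 0.05  0.87 -0.19  1.35 -0.48  1.88 -2.15]
0 0
30 0
60 7 [-0.99  0.98  0.69  1.41  0.14  1.81 -0.82] [-0.85  0.9   0.42  1.4   0.27  1.86 -0.98] [-0.8   0.89  0.34  1.4   0.3   1.88 -1.02]
90 7 [-1.23  0.85  0.71  1.7   0.4   1.44 -0.73] [-1.03  0.76  0.38  1.69  0.57  1.56 -0.9 ] [-0.57  0.74 -0.3   1.65  0.82  1.82 -1.15]
120 5 [-1.41  0.67  0.67  2.04  0.79  1.09 -0.83] [-1.12  0.57  0.27  2.02  0.94  1.28 -0.97] [-0.59  0.59 -0.41  1.99  1.13  1.59 -1.11]
150 5 [-1.15  0.41  0.23  2.37  1.46  1.04 -1.14] [-1.    0.4   0.05  2.36  1.47  1.12 -1.14] [-0.52  0.44 -0.51  2.33  1.53  1.34 -1.12]
```

```bash
cat >> h.py <<'E'
G=lambda z=0.:scoop(-21.3,0,(0,0,0),(.590,-.359,z))
E
python3 - <<'E'
from ik import *
q=Q[5]
for T in (G(.15),G(0),G(.2)): q,e=ik(T,q);print(np.round(q,2),round(e,4))
for t in (0,20,40,55,65,70): q,e=ik(pour(95,t,z=.2 if t<30 else .13),q);print(t,np.round(q,2),round(e,4))
A=pour(14,0,z=.3);delta(A);delta(G(.12),A)
E
```

```text
[ 0.37  0.5   0.13  1.59 -0.07  1.06 -1.43] 0.0
[ 0.39  0.66  0.1   1.69 -0.09  0.79 -1.41] 0.0
[ 0.37  0.45  0.13  1.54 -0.06  1.15 -1.43] 0.0
0 [ 0.13  0.26 -0.4   1.82  0.11  1.08 -0.22] 0.0
20 [-0.12  0.29 -0.39  1.79  0.45  1.26 -0.59] 0.0
40 [-0.39  0.48 -0.33  1.8   0.71  1.42 -0.94] 0.0
55 [-0.54  0.61 -0.28  1.75  0.8   1.62 -1.06] 0.0
65 [-0.63  0.71 -0.24  1.71  0.84  1.75 -1.12] 0.0
70 [-0.66  0.76 -0.22  1.69  0.86  1.81 -1.14] 0.0
d [-0.2051  0.0066  0.0141] rv [-0.025  0.818  0.057] rows 6 target [0.446 0.113 0.43 ]
d [0.0112 0.4824 0.18  ] rv [0.    0.    0.616] rows 11 target [ 0.573 -0.352  0.25 ]
```

```bash
python3 drive.py '-0.05 0 0 0 0.15 0.01; -0.09 0 0 0 0.3 0.02; -0.13 0 0 -0.01 0.45 0.03; -0.17 0.005 0.01 -0.02 0.6 0.05; -0.205 0.007 0.014 -0.025 0.75 0.057' | grep -v grip
python3 - <<'E'
from h import *
delta(G(.12))
E
```

```text
clock: 6.1
tcp_pos: [0.4442, 0.1104, 0.427]
orientation: [3.071, 0.359, -0.114]
contact_force: [0.0, 0.3, 0.7]
d [0.0333 0.473  0.1932] rv [0.061 0.065 0.604] rows 11 target [ 0.573 -0.352  0.25 ]
```

```bash
python3 drive.py '0.015 0.24 0.05 0.03 0.03 0.3; 0.015 0.24 0.05 0.03 0.03 0.3; 0.015 0.24 0.05 0.03 0.03 0.3; 0.015 0.24 0.05 0.03 0.03 0.3; 0.015 0.24 0.05 0.03 0.03 0.3' 0.06| grep -v grip
python3 - <<'E'
from h import *
delta(G(.12))
E
```

```text
clock: 6.6
tcp_pos: [0.5117, -0.1241, 0.3842]
orientation: [3.113, -0.106, -0.07]
contact_force: [1.5, 0.5, -0.1]
d [0.0828 0.22   0.1367] rv [0.034 0.039 0.304] rows 6 target [ 0.573 -0.352  0.25 ]
```

```bash
python3 drive.py '0.083 0.22 0.137 0.034 0.039 0.304; 0.083 0.22 0.137 0.034 0.039 0.304; 0.083 0.22 0.137 0.034 0.039 0.304; 0.083 0.22 0.137 0.034 0.039 0.304; 0.083 0.22 0.137 0.034 0.039 0.304' | grep -v grip
python3 drive.py '0 0 0 0 0 0; 0 0 0 0 0 0; 0 0 0 0 0 0'
python3 - <<'E'
from h import *
delta(G(.12));delta(G(0))
E
```

```text
clock: 7.1
tcp_pos: [0.5689, -0.333, 0.2596]
orientation: [-3.087, 0.579, 0.001]
contact_force: [0.9, 0.1, -0.2]
clock: 7.4
tcp_pos: [0.569, -0.3308, 0.2613]
orientation: [-3.086, 0.578, 0.0]
contact_force: [0.1, 0.4, 0.1]
grip_width: 0.0599
gripper_force: 0.0
d [0.0118 0.0187 0.0113] rv [-0.001  0.     0.001] rows 1 target [ 0.573 -0.352  0.25 ]
d [0.0118 0.0188 0.1313] rv [-0.001  0.     0.001] rows 3 target [ 0.573 -0.352  0.13 ]
```

```bash
python3 drive.py '0.0118 0.0188 0.03 0 0 0; 0.0118 0.0188 0.075 0 0 0; 0.0118 0.0188 0.11 0 0 0; 0.0118 0.0188 0.1313 0 0 0; 0.0118 0.0188 0.1313 0 0 0' | grep -v grip
python3 - <<'E'
from h import *
delta(G(0));p,d=r.grab_frame("side");q=r.grab_frame("top")[0]
cv2.imwrite("pics/g.png",np.hstack([cv2.resize(p[280:400,240:400],(400,300)),cv2.resize(q[150:270,340:500],(400,300))]))
E
```

```text
clock: 7.9
tcp_pos: [0.5717, -0.3513, 0.1275]
orientation: [-3.085, 0.577, 0.008]
contact_force: [0.0, 0.5, -0.1]
d [ 0.0019  0.0005 -0.0025] rv [-0.002  0.005  0.002] rows 1 target [ 0.573 -0.352  0.13 ]
```

View pics/g.png

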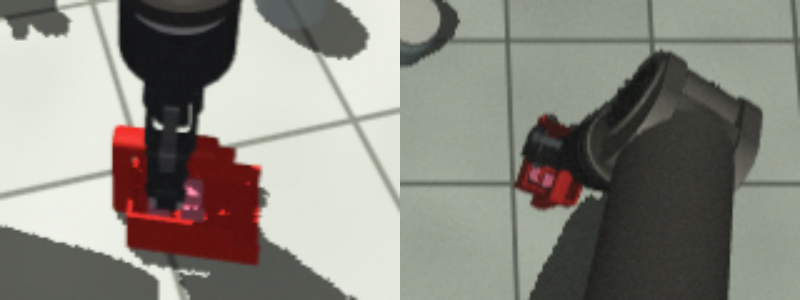

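The fingers straddle the grip bar (left crop, fingers at about (170,190), bar top at (160,140)). Next I close them.

```bash
python3 drive.py '0 0 0 0 0 0; 0 0 0 0 0 0; 0 0 0 0 0 0; 0 0 0 0 0 0; 0 0 0 0 0 0' 0.0 60
python3 drive.py '0 0 -0.01 0 0 0; 0 0 -0.025 0 0 0; 0 0 -0.05 0 0 0; 0 0 -0.08 0 0 0; 0 0 -0.12 0 0 0'
python3 - <<'E'
from h import *
delta(pour(95,0,z=.23))
E
```

```text
clock: 8.5
tcp_pos: [0.5731, -0.3545, 0.1311]
orientation: [-3.087, 0.582, -0.002]
contact_force: [-1.2, 1.3, 7.3]
grip_width: 0.017
gripper_force: 59.7
clock: 9.0
tcp_pos: [0.5714, -0.3541, 0.2503]
orientation: [-3.086, 0.582, 0.005]
contact_force: [0.4, -0.2, -2.3]
grip_width: 0.0171
gripper_force: 58.6
d [-0.1755 -0.3609 -0.109 ] rv [-4.000e-03  2.000e-03 -2.031e+00] rows 14 target [0.54  0.046 0.36 ]
```

```bash
python3 drive.py '-0.005 -0.015 -0.02 0 0 -0.07; -0.02 -0.04 -0.04 0 0 -0.2; -0.035 -0.07 -0.06 0 0 -0.34; -0.05 -0.1 -0.08 0 0 -0.48; -0.07 -0.13 -0.1 0 0 -0.62' | head -3
python3 - <<'E'
from h import *
delta(pour(95,0,z=.23))
E
```

```text
clock: 9.5
tcp_pos: [0.5542, -0.207, 0.3516]
orientation: [3.116, 0.395, 0.001]
d [ 0.0491 -0.2483 -0.0085] rv [ 1.000e-03 -0.000e+00 -1.406e+00] rows 10 target [0.54  0.046 0.36 ]
```

```bash
python3 drive.py '0.005 -0.03 0 0 0 -0.14; 0.01 -0.06 0 0 0 -0.28; 0.015 -0.09 0 0 0 -0.42; 0.02 -0.12 0 0 0 -0.56; 0.025 -0.15 0 0 0 -0.7' | head -3
python3 - <<'E'
from h import *
delta(pour(95,0,z=.23))
E
```

```text
clock: 10.0
tcp_pos: [0.5415, -0.0556, 0.3509]
orientation: [2.792, 1.44, 0.0]
d [ 0.0816 -0.0602 -0.0091] rv [ 0.     0.    -0.706] rows 5 target [0.54  0.046 0.36 ]
```

```bash
python3 drive.py '0.02 -0.015 -0.002 0 0 -0.14; 0.04 -0.03 -0.004 0 0 -0.28; 0.06 -0.045 -0.006 0 0 -0.42; 0.075 -0.055 -0.009 0 0 -0.56; 0.0816 -0.06 -0.009 0 0 -0.7' | head -3
python3 drive.py '0 0 0 0 0 0; 0 0 0 0 0 0' | head -3
python3 - <<'E'
from h import *
for n in("side","top"):
    p,d=r.grab_frame(n);np.savez(f"pics/{n}1.npz",p=p,d=d);W=world(n,d);hsv=cv2.cvtColor(p,cv2.COLOR_BGR2HSV);H,S,V=[hsv[...,i].astype(int) for i in range(3)]
    m=(d>0)&((H<4)|(H>174))&(S>170)&(V>70)&(W[...,2]>.18)&(W[...,2]<.5)&(np.abs(W[...,1])<.3)&(W[...,0]>.35)&(W[...,0]<.75)
    P=W[m]; print(n,m.sum(),np.median(P,0).round(3),rect(P),P[:,2].min().round(3),P[:,2].max().round(3))
    f=P[P[:,2]<np.percentile(P[:,2],30)];print(rect(f))
o=r.get_obs();print(o["tcp_pos"])
for t in(0,25,40,55,70):delta(pour(95,t,z=.2 if t<30 else .135))
cv2.imwrite("pics/a.png",p) if 0 else None
E
```

```text
clock: 10.5
tcp_pos: [0.5408, 0.0469, 0.3604]
orientation: [2.125, 2.313, 0.002]
clock: 10.7
tcp_pos: [0.5409, 0.044, 0.3594]
orientation: [2.14, 2.3, -0.001]
side 820 [0.539 0.013 0.259] (array([539.1,  51.7]), array([ 66.1, 110.2]), -85.9) 0.23 0.33
(array([537.8,  52.3]), array([ 64. , 108.6]), -86.7)
  return _methods._mean(a, axis=axis, dtype=dtype,
  ret = um.true_divide(
Traceback (most recent call last):
ValueError: zero-size array to reduction operation minimum which has no identity
```

Run:
```python
from h import *
for t,z in((8,.21),(16,.19),(24,.17),(30,.15),(32,.133)):delta(pour(95,t,z=z))
```

```text
d [ 0.0209 -0.0014  0.0115] rv [-0.001 -0.139 -0.015] rows 1 target [0.538 0.064 0.348]
d [ 0.0405 -0.0017  0.0265] rv [-0.002 -0.279 -0.015] rows 2 target [0.536 0.084 0.333]
d [ 0.0606 -0.002   0.0443] rv [-0.004 -0.419 -0.015] rows 3 target [0.535 0.104 0.315]
d [ 0.0757 -0.0022  0.0645] rv [-0.004 -0.523 -0.015] rows 4 target [0.533 0.119 0.295]
d [ 0.0808 -0.0022  0.0819] rv [-0.005 -0.558 -0.015] rows 4 target [0.533 0.124 0.277]
```

```bash
python3 drive.py '0.021 -0.001 0.011 0 -0.139 -0.015; 0.04 -0.002 0.026 -0.002 -0.279 -0.015; 0.06 -0.002 0.044 -0.004 -0.419 -0.015; 0.076 -0.002 0.065 -0.004 -0.523 -0.015; 0.081 -0.002 0.082 -0.005 -0.558 -0.015' | head -3
python3 drive.py '0 0 0 0 0 0; 0 0 0 0 0 0' | head -4
python3 - <<'E'
from h import *
for t in (38,46,54,62,70):delta(pour(95,t,z=.133))
E
```

```text
clock: 11.3
tcp_pos: [0.5321, 0.1291, 0.2753]
orientation: [1.803, 1.984, -0.517]
clock: 11.5
tcp_pos: [0.5332, 0.1246, 0.2772]
orientation: [1.81, 1.98, -0.518]
contact_force: [0.2, 0.2, -1.8]
d [ 0.0135 -0.0003 -0.0057] rv [ 0.002 -0.106  0.002] rows 1 target [0.532 0.139 0.275]
d [ 0.0329 -0.0002 -0.0113] rv [ 0.002 -0.245  0.002] rows 2 target [0.53  0.158 0.269]
d [ 0.0529 -0.0002 -0.0142] rv [ 0.002 -0.385  0.002] rows 3 target [0.528 0.177 0.261]
d [ 0.0732 -0.0001 -0.0142] rv [ 0.002 -0.525  0.002] rows 4 target [0.527 0.194 0.251]
d [ 0.0932 -0.0001 -0.0115] rv [ 0.002 -0.664  0.001] rows 5 target [0.525 0.209 0.238]
```

```bash
python3 drive.py '0.013 0 -0.006 0 -0.106 0; 0.033 0 -0.011 0 -0.245 0; 0.053 0 -0.014 0 -0.385 0; 0.073 0 -0.014 0 -0.525 0; 0.093 0 -0.012 0 -0.664 0' | head -4
python3 drive.py '0 0 0 0 0 0; 0 0 0 0 0 0; 0 0 0 0 0 0; 0 0 0 0 0 0; 0 0 0 0 0 0' | head -4
python3 - <<'E'
from h import *
delta(pour(95,70,z=.133));p,d=r.grab_frame("side");q=r.grab_frame("top")[0]
cv2.imwrite("pics/b.png",np.hstack([cv2.resize(p[120:270,150:350],(400,300)),cv2.resize(q[170:290,170:330],(400,300))]))
E
```

```text
clock: 12.0
tcp_pos: [0.5264, 0.2106, 0.2401]
orientation: [1.385, 1.508, -0.965]
contact_force: [1.2, -0.6, -0.7]
clock: 12.5
tcp_pos: [0.5257, 0.2093, 0.2398]
orientation: [1.386, 1.513, -0.964]
contact_force: [-0.1, -0.3, -1.1]
d [ 0.0021 -0.0002  0.0006] rv [ 0.003 -0.002 -0.002] rows 1 target [0.525 0.209 0.238]
```

View pics/b.png

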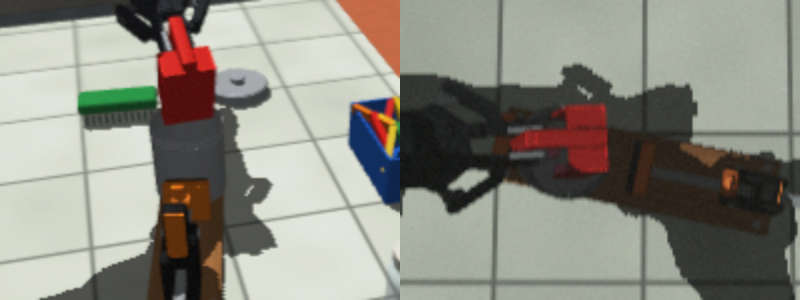

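Side crop: the scoop's mouth hangs inside the outline of the canister's rim at (188,118). Top crop: the scoop is over the canister at (585,140). Next I tilt it back and look inside the canister.

Run:
```python
from h import *
for t,z in((62,.14),(54,.15),(46,.17),(38,.19),(30,.21)):delta(pour(95,t,z=z))
```

```text
d [-0.0228  0.      0.0086] rv [ 0.004  0.138 -0.   ] rows 1 target [0.527 0.194 0.258]
d [-0.0481  0.      0.0177] rv [ 0.004  0.278 -0.   ] rows 2 target [0.528 0.177 0.278]
d [-0.0809  0.      0.0254] rv [0.004 0.417 0.   ] rows 3 target [0.53  0.158 0.306]
d [-0.1116 -0.      0.0349] rv [0.004 0.557 0.   ] rows 4 target [0.532 0.139 0.332]
d [-0.1398 -0.      0.0459] rv [0.004 0.697 0.001] rows 5 target [0.533 0.119 0.355]
```

```bash
python3 drive.py '-0.023 0 0.009 0.004 0.138 0; -0.048 0 0.018 0.004 0.278 0; -0.081 0 0.025 0.004 0.417 0; -0.112 0 0.035 0.004 0.557 0; -0.14 0 0.046 0.004 0.697 0' | head -3
python3 - <<'E'
from h import *
delta(pour(95,0,z=.25));A=scoop(20,0,(0,0,0),(.56,-.12,.25));delta(A)
E
```

```text
clock: 13.1
tcp_pos: [0.5333, 0.1191, 0.3561]
orientation: [1.833, 2.005, -0.485]
d [-0.0758 -0.0001  0.0158] rv [0.002 0.519 0.002] rows 4 target [0.54  0.046 0.38 ]
d [-0.2248 -0.0123  0.1008] rv [0.341 0.441 1.28 ] rows 10 target [ 0.543 -0.126  0.38 ]
```

```bash
python3 drive.py '-0.02 0 0.004 0 0.13 0; -0.04 0 0.008 0 0.26 0; -0.06 0 0.012 0 0.39 0; -0.076 0 0.016 0 0.519 0; -0.1 0 0.02 0 0.519 0.1' | head -3
python3 - <<'E'
from h import *
A=scoop(20,0,(0,0,0),(.57,-.15,.25));delta(A)
E
```

```text
clock: 13.6
tcp_pos: [0.5418, 0.0196, 0.387]
orientation: [2.222, 2.195, 0.025]
d [-0.1756  0.0133  0.0076] rv [ 0.022 -0.013  1.209] rows 9 target [ 0.553 -0.156  0.38 ]
```

```bash
python3 drive.py '-0.035 0 0 0.01 0 0.14; -0.07 0 0 0.02 -0.01 0.28; -0.105 0 0 0.022 -0.013 0.42; -0.14 0.005 0 0.022 -0.013 0.56; -0.1756 0.013 0.007 0.022 -0.013 0.7' | head -3
python3 - <<'E'
from h import *
delta(G(.12));delta(G(.2))
p,d=r.grab_frame("side");q=r.grab_frame("top")[0]
cv2.imwrite("pics/c.png",np.hstack([cv2.resize(p[160:400,200:400],(400,480)),cv2.resize(q[200:260,210:260],(400,480))]))
E
```

```text
clock: 14.1
tcp_pos: [0.5535, -0.1539, 0.3819]
orientation: [2.849, 1.304, -0.005]
d [-0.1365  0.1439  0.1338] rv [0.01  0.002 1.23 ] rows 9 target [ 0.573 -0.352  0.25 ]
d [-0.137   0.1444  0.0538] rv [0.01  0.002 1.23 ] rows 9 target [ 0.573 -0.352  0.33 ]
```

View pics/c.png

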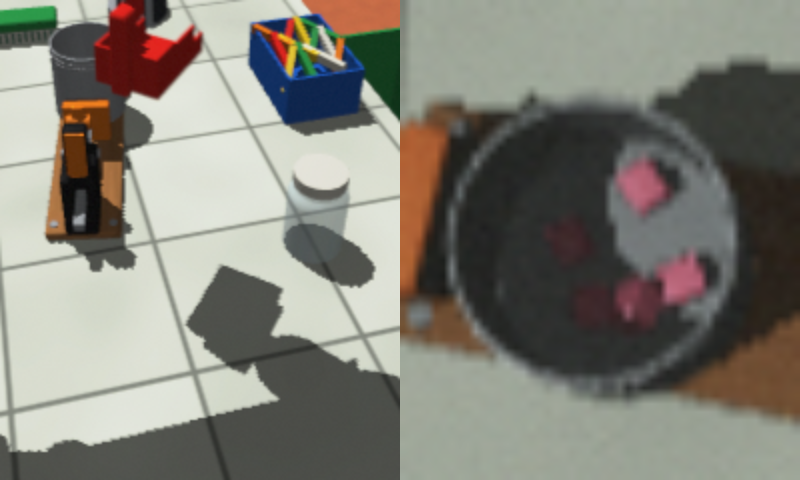

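All five chunks are in the canister: right crop at (640,185), (683,280), (636,300), (592,305) and (570,238). The canister still stands in its place, so the scoop goes back.

```bash
python3 drive.py '-0.02 0.02 0.01 0.01 0 0.14; -0.04 0.04 0.02 0.01 0 0.28; -0.06 0.06 0.03 0.01 0 0.42; -0.08 0.08 0.04 0.01 0 0.56; -0.1 0.1 0.06 0.01 0 0.7' | head -3
python3 - <<'E'
from h import *
delta(G(.06))
E
```

```text
clock: 14.7
tcp_pos: [0.5654, -0.2945, 0.3229]
orientation: [3.131, 0.251, -0.006]
d [-0.001   0.0584  0.1329] rv [0.001 0.003 0.532] rows 4 target [ 0.573 -0.352  0.19 ]
```

```bash
python3 drive.py '0 0.015 0.03 0 0 0.14; 0 0.03 0.06 0 0 0.28; 0 0.045 0.09 0 0 0.42; 0 0.058 0.12 0 0.003 0.532; 0 0.058 0.133 0 0.003 0.532' | head -3
python3 drive.py '0 0 0.02 0 0 0; 0 0 0.035 0 0 0; 0 0 0.045 0 0 0; 0 0 0.052 0 0 0; 0 0 0.052 0 0 0' | head -4
python3 - <<'E'
from h import *
delta(G(0))
E
```

```text
clock: 15.2
tcp_pos: [0.572, -0.3515, 0.1858]
orientation: [3.087, -0.578, -0.012]
clock: 15.7
tcp_pos: [0.5735, -0.3505, 0.1363]
orientation: [3.088, -0.573, -0.006]
contact_force: [-0.4, 0.5, -1.0]
d [0.0005 0.0019 0.0063] rv [0.001 0.003 0.005] rows 1 target [ 0.573 -0.352  0.13 ]
```

```bash
python3 drive.py '0 0 0.002 0 0 0; 0 0 0.004 0 0 0; 0 0 0.005 0 0 0; 0 0 0.0055 0 0 0; 0 0 0.0055 0 0 0' | sed -n 2,4p
python3 drive.py '0 0 0 0 0 0; 0 0 0 0 0 0; 0 0 0 0 0 0; 0 0 -0.03 0 0 0; 0 0 -0.08 0 0 0' 0.06
python3 drive.py '0 0 -0.05 0 0 0; 0 0 -0.1 0 0 0; 0 -0.05 -0.1 0 0 -0.1; 0 -0.1 -0.1 0 0 -0.2; 0 -0.15 -0.1 0 0 -0.3' 0.085
python3 - <<'E'
from h import *
def C(x,z,y=0.):
    c,s=np.cos(D(78.4)),np.sin(D(78.4)); return [.5105+c*x/1e3-s*y/1e3,.0202+s*x/1e3+c*y/1e3,z/1e3]
for psi in(78.4,-101.6): delta(down(psi,C(-98,190)))
for n in("side","top"):
    p,d=r.grab_frame(n);np.savez(f"pics/{n}2.npz",p=p,d=d)
E
```

```text
tcp_pos: [0.5737, -0.351, 0.1313]
orientation: [3.088, -0.574, -0.004]
contact_force: [1.0, 1.1, -0.9]
clock: 16.7
tcp_pos: [0.5721, -0.3496, 0.2085]
orientation: [-3.088, 0.574, 0.016]
contact_force: [0.7, -0.1, 0.3]
grip_width: 0.0599
gripper_force: 0.0
clock: 17.2
tcp_pos: [0.6285, -0.2096, 0.3119]
orientation: [3.139, -0.102, -0.002]
contact_force: [0.8, 0.1, 0.5]
grip_width: 0.0851
gripper_force: 0.0
d [-0.146  -0.1246  0.068 ] rv [-2.000e-03  1.000e-03 -3.004e+00] rows 21 target [ 0.491 -0.076  0.244]
d [-0.146  -0.1246  0.068 ] rv [0.001 0.001 0.138] rows 5 target [ 0.491 -0.076  0.244]
```

Run:
```python
from h import *
c,s=np.cos(D(78.4)),np.sin(D(78.4));o=np.array([.5105,.0202])
for n in("side","top"):
  for k in "02":
    z=np.load(f"pics/{n}{k}.npz");p,d=z["p"],z["d"];W=world(n,d);hsv=cv2.cvtColor(p,cv2.COLOR_BGR2HSV);H,S,V=[hsv[...,i].astype(int) for i in range(3)]
    L=W[...,:2]-o; x=(L@[c,s])*1e3; y=(L@[-s,c])*1e3; Z=W[...,2]*1e3
    ok=(d>0)&(abs(y)<60)&(x>-160)&(x<230)
    def st(name,m):
        m=m&ok
        if m.sum()>3: print(n+k,name,m.sum(),"x",np.percentile(x[m],[3,50,97]).round(1),"y",np.percentile(y[m],[3,50,97]).round(1),"z",np.percentile(Z[m],[3,97]).round(0))
    st("handletop",(Z>145)&(Z<160)&(x<-95));st("trig",(Z>100)&(Z<155)&(x>-95)&(x<-50)&(H<16)&(S>150))
    st("canrim",(Z>115)&(Z<128)&(x>30));st("jaw",(Z>55)&(Z<95)&(x>0)&(x<62)&(H<16)&(S>150)&(abs(y)<35));st("anvil",(Z>50)&(Z<112)&(x>160)&(H<16)&(S>150))
    red=(d>0)&((H<4)|(H>174))&(S>170)&(V>70)&(W[...,1]<-.15)&(W[...,0]>.4)&(W[...,0]<.85)
    print(n+k,"scoop",rect(W[red]),np.percentile(Z[red],[1,99]).round(0))
```

```text
side0 handletop 105 x [-126.5 -120.8 -109.3] y [-13.   -0.5  12.3] z [146. 156.]
side0 trig 88 x [-78.9 -73.6 -66.6] y [-14.   -1.1  12.9] z [129. 148.]
side0 canrim 223 x [ 67.1 109.1 165.4] y [-45.2   1.2  48. ] z [115. 123.]
side0 jaw 197 x [14.7 19.  35.9] y [-28.8 -10.3  27.6] z [57. 85.]
side0 scoop (array([ 582.4, -356.7]), array([ 66.6, 107.2]), -21.1) [ 1. 87.]
side2 handletop 106 x [-126.7 -121.1 -109.4] y [-13.   -0.5  12.6] z [145. 155.]
side2 trig 87 x [-78.4 -73.9 -65.9] y [-13.9  -1.4  11.6] z [129. 148.]
side2 canrim 226 x [ 67.8 108.2 164.9] y [-45.2   1.1  48. ] z [115. 123.]
side2 jaw 197 x [15.7 18.9 36.7] y [-28.8 -10.1  27.8] z [58. 85.]
side2 scoop (array([ 592.3, -327.2]), array([122.7, 105.9]), 69.2) [ 1. 87.]
top0 handletop 86 x [-125.2 -114.8 -105.2] y [-12.    1.   13.3] z [149. 157.]
top0 trig 54 x [-77.6 -69.6 -63.5] y [-12.5   1.5  13.3] z [131. 149.]
top0 canrim 145 x [ 68.1 115.5 164.2] y [-44.9   3.3  50.3] z [116. 126.]
top0 jaw 117 x [17.2 24.7 32.1] y [-26.9   0.4  28.9] z [79. 88.]
top0 anvil 119 x [180.1 186.9 195.1] y [-26.4   0.7  27.8] z [79.
[... 431 characters left out ...]
 z [80. 88.]Traceback (most recent call last):
  File "<stdin>", line 14, in <module>
    return _quantile_unchecked(
        a, q, axis, out, overwrite_input, method, keepdims, weights)
    return _ureduce(a,
                    func=_quantile_ureduce_func,
    ...<5 lines>...
                    overwrite_input=overwrite_input,
                    method=method)
    r = func(a, **kwargs)
    result = _quantile(arr,
                       quantiles=q,
    ...<2 lines>...
                       out=out,
                       weights=wgt)
    slices_having_nans = np.isnan(arr[-1, ...])
                                  ~~~^^^^^^^^^
IndexError: index -1 is out of bounds for axis 0 with size 0
```

```bash
cat >> h.py <<'E'
def C(x,z,y=0.):
    c,s=np.cos(D(78.4)),np.sin(D(78.4)); return [.5105+c*x/1e3-s*y/1e3,.0202+s*x/1e3+c*y/1e3,z/1e3]
K=lambda x,z:down(-101.6,C(x,z))
E
python3 drive.py '-0.03 -0.03 0 0 0 0.138; -0.06 -0.06 0 0 0 0.138; -0.09 -0.09 0.02 0 0 0.138; -0.12 -0.115 0.04 0 0 0.138; -0.146 -0.1246 0.06 0 0 0.138' 0.085 20 | sed -n 2,3p
python3 drive.py '0 0 0 0 0 0; 0 0 0 0 0 0'| sed -n 2,3p
python3 - <<'E'
from h import *
delta(K(-98,123));delta(K(-98,190))
E
```

```text
tcp_pos: [0.4894, -0.0741, 0.251]
orientation: [-3.125, 0.318, 0.004]
tcp_pos: [0.4907, -0.0769, 0.2516]
orientation: [3.124, -0.323, -0.004]
d [ 0.0001 -0.0012  0.0746] rv [ 0.001  0.002 -0.003] rows 2 target [ 0.491 -0.076  0.177]
d [-0.0001 -0.0011  0.0076] rv [ 0.001  0.002 -0.003] rows 1 target [ 0.491 -0.076  0.244]
```

```bash
python3 drive.py '0 -0.001 0.02 0 0.002 -0.003; 0 -0.001 0.04 0 0.002 -0.003; 0 -0.001 0.06 0 0.002 -0.003; 0 -0.001 0.0746 0 0.002 -0.003; 0 -0.001 0.0746 0 0.002 -0.003'
python3 - <<'E'
from h import *
delta(K(-98,123));p,d=r.grab_frame("side");q=r.grab_frame("top")[0]
cv2.imwrite("pics/d.png",np.hstack([cv2.resize(p[180:290,180:300],(436,400)),cv2.resize(q[210:270,260:350],(360,400))]))
E
```

```text
clock: 18.5
tcp_pos: [0.4913, -0.0766, 0.1759]
orientation: [3.124, -0.32, -0.003]
contact_force: [1.0, -0.3, -0.1]
grip_width: 0.085
gripper_force: 0.0
d [-0.0007 -0.0007 -0.0011] rv [ 0.002  0.002 -0.002] rows 1 target [ 0.491 -0.076  0.177]
```

View pics/d.png

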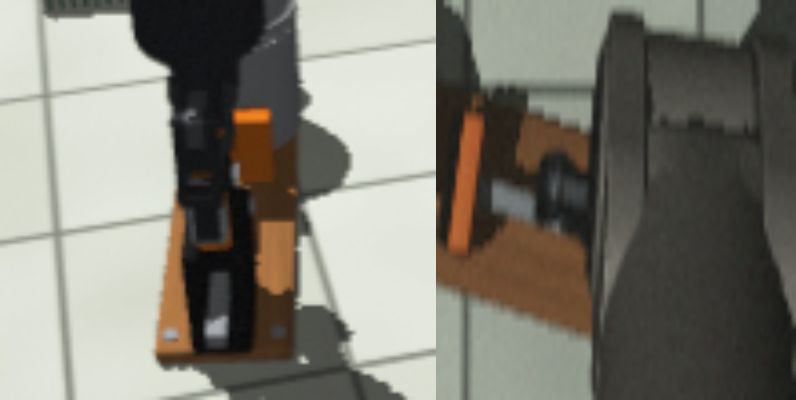

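```bash
cat > jaw.py <<'E'
from h import *
c,s=np.cos(D(78.4)),np.sin(D(78.4));o=np.array([.5105,.0202])
for n in("side","top"):
    p,d=r.grab_frame(n);W=world(n,d);hsv=cv2.cvtColor(p,cv2.COLOR_BGR2HSV);H,S,V=[hsv[...,i].astype(int) for i in range(3)]
    L=W[...,:2]-o;x=(L@[c,s])*1e3;y=(L@[-s,c])*1e3;Z=W[...,2]*1e3
    for nm,m in(("jaw top",(Z>76)&(Z<95)&(x>0)&(x<80)&(H<16)&(S>150)),("rim",(Z>115)&(Z<128)&(x>30)&(x<185))):
        m=m&(d>0)&(abs(y)<62)
        if m.sum()>3:print(n,nm,m.sum(),"x",np.percentile(x[m],[3,50,97]).round(1),"y",np.percentile(y[m],[3,97]).round(1))
q=r.get_obs();L=(q["tcp_pos"][:2]-o)*1e3;print("tcp clamp x",(L@[c,s]).round(1),"y",(L@[-s,c]).round(1),"z",(q["tcp_pos"][2]*1e3).round(1),"F",q["contact_force"].round(1),"w",q["grip_width"].round(4),"gf",q["gripper_force"])
E
python3 jaw.py
python3 drive.py '0 0 0 0 0 0; 0 0.002 0 0 0 0; 0 0.004 0 0 0 0; 0 0.006 0 0 0 0; 0 0.008 0 0 0 0' 0.0 20
python3 drive.py '0 0 0 0 0 0; 0 0 0 0 0 0; 0 0 0 0 0 0; 0 0 0 0 0 0'
python3 jaw.py
```

```text
side jaw top 57 x [15.8 21.  31.8] y [-29.2  -6.4]
side rim 59 x [ 76.5 108.6 155.3] y [-47.7 -25. ]
top jaw top 119 x [17.3 24.6 32. ] y [-26.6  28.8]
top rim 143 x [ 68.5 117.3 164.5] y [-45.2  50.3]
clock: 19.2
tcp_pos: [0.4915, -0.0798, 0.1791]
orientation: [-3.122, 0.313, -0.006]
contact_force: [-0.5, 17.0, 12.4]
grip_width: 0.0452
gripper_force: 19.9
clock: 19.6
tcp_pos: [0.4915, -0.0798, 0.1791]
orientation: [-3.122, 0.312, -0.006]
contact_force: [-0.5, 12.0, 14.2]
grip_width: 0.0453
gripper_force: 21.4
side jaw top 59 x [22.4 27.6 44.1] y [-29.  -6.]
side rim 61 x [ 75.6 110.  154.9] y [-47.8 -24.9]
top jaw top 114 x [24.7 31.9 39.4] y [-26.3  28.4]
top rim 144 x [ 68.5 115.2 164.3] y [-45.5  50.7]Traceback (most recent call last):
  File "jaw.py", line 9, in <module>
    q=r.get_obs();L=(q["tcp_pos"][:2]-o)*1e3;print("tcp clamp x",(L@[c,s]).round(1),"y",(L@[-s,c]).round(1),"z",(q["tcp_pos"][2]*1e3).round(1),"F",q["contact_force"].round(1),"w",q["grip_width"].round(4),"gf",q["gripper_force"])
                                                                                                                                                                                   ^^^^^^^^^^^^^^^^^^^^^
AttributeError: 'float' object has no attribute 'round'
Traceback (most recent call last):
  File "jaw.py", line 9, in <module>
    q=r.get_obs();L=(q["tcp_pos"][:2]-o)*1e3;print("tcp clamp x",(L@[c,s]).round(1),"y",(L@[-s,c]).round(1),"z",(q["tcp_pos"][2]*1e3).round(1),"F",q["contact_force"].round(1),"w",q["grip_width"].round(4),"gf",q["gripper_force"])
                                                                                                                                                                                   ^^^^^^^^^^^^^^^^^^^^^
AttributeError: 'float' object has no attribute 'round'
```

```bash
sed -i 's/q\["grip_width"\].round(4)/round(q["grip_width"],4)/' jaw.py
python3 drive.py '0 -0.003 -0.001 0 0 0; 0 -0.006 -0.001 0 0 0; 0 -0.009 -0.002 0 0 0; 0 -0.012 -0.002 0 0 0; 0 -0.012 -0.002 0 0 0' 0.08 20
python3 jaw.py
```

```text
clock: 20.2
tcp_pos: [0.4915, -0.0718, 0.1787]
orientation: [3.124, -0.318, -0.001]
contact_force: [0.4, -0.4, 0.6]
grip_width: 0.0803
gripper_force: 0.0
side jaw top 62 x [22.9 28.1 44.8] y [-29.1  -5.9]
side rim 67 x [ 73.8 100.3 157. ] y [-47.8 -22. ]
top jaw top 115 x [24.6 31.7 39.2] y [-26.1  28.4]
top rim 142 x [ 68.2 116.1 164.7] y [-45.2  50.3]
tcp clamp x -94.3 y 0.1 z 178.6 F [-0.2 -0.4  0.4] w 0.0798 gf 0.0
```

```bash
python3 drive.py '0 0 0 0 0 0; 0 0.003 -0.001 0 0 0; 0 0.005 -0.002 0 0 0; 0 0.007 -0.003 0 0 0; 0 0.008 -0.003 0 0 0' 0.0 20 | sed -n 2,6p
python3 drive.py '0 0 0 0 0 0; 0 0 0 0 0 0'| sed -n 2,6p
python3 drive.py '0 -0.003 0.001 0 0 0; 0 -0.006 0.002 0 0 0; 0 -0.008 0.003 0 0 0; 0 -0.008 0.003 0 0 0; 0 -0.008 0.003 0 0 0' 0.08 20 | head -2
python3 jaw.py
```

```text
tcp_pos: [0.4902, -0.0792, 0.182]
orientation: [-3.125, 0.318, 0.0]
contact_force: [0.4, 3.4, 5.1]
grip_width: 0.045
gripper_force: 21.6
tcp_pos: [0.4901, -0.0792, 0.182]
orientation: [3.125, -0.318, -0.001]
contact_force: [-1.9, 2.9, 6.4]
grip_width: 0.0452
gripper_force: 22.7
clock: 21.5
tcp_pos: [0.4914, -0.0721, 0.1786]
side jaw top 69 x [35.  39.9 57.4] y [-28.7  -3.2]
side rim 70 x [ 72.4 109.4 157.8] y [-47.7 -21.9]
top jaw top 114 x [36.6 43.9 51.1] y [-26.7  28.1]
top rim 146 x [ 68.1 118.  164.2] y [-44.9  50.7]
tcp clamp x -94.3 y 0.1 z 178.7 F [ 1.   0.2 -1. ] w 0.0804 gf 0.0
```

```bash
python3 drive.py '0 0 0 0 0 0; 0 0.003 -0.001 0 0 0; 0 0.005 -0.002 0 0 0; 0 0.007 -0.003 0 0 0; 0 0.008 -0.004 0 0 0' 0.0 20 | sed -n 2,6p
python3 drive.py '0 0 0 0 0 0; 0 0 0 0 0 0'| sed -n 2,6p
python3 drive.py '0 -0.003 0.001 0 0 0; 0 -0.006 0.002 0 0 0; 0 -0.008 0.004 0 0 0; 0 -0.008 0.004 0 0 0; 0 -0.008 0.004 0 0 0' 0.08 20 | head -2
python3 jaw.py
```

```text
tcp_pos: [0.4902, -0.0792, 0.1824]
orientation: [3.125, -0.318, 0.0]
contact_force: [5.7, 3.3, -14.2]
grip_width: 0.0452
gripper_force: 23.0
tcp_pos: [0.4902, -0.0791, 0.1823]
orientation: [3.125, -0.317, -0.001]
contact_force: [3.8, 2.4, -9.9]
grip_width: 0.0454
gripper_force: 24.0
clock: 22.8
tcp_pos: [0.4914, -0.0722, 0.1788]
side jaw top 69 x [43.5 47.9 66.9] y [-28.5  -2.7]
side rim 67 x [ 77.4 110.2 161.9] y [-47.7 -21.9]
top jaw top 106 x [46.3 53.  59.8] y [-27.1  28.7]
top rim 152 x [ 71.2 118.  167.4] y [-45.3  50.8]
tcp clamp x -94.3 y 0.1 z 178.8 F [ 0.6 -1.   0.2] w 0.08 gf 0.0
```

Run:
```python
from h import *
p,d=r.grab_frame("side");q=r.grab_frame("top")[0]
cv2.imwrite("pics/e.png",np.hstack([cv2.resize(p[160:260,200:290],(360,400),interpolation=2),cv2.resize(q[205:260,205:290],(440,400),interpolation=2)]))
```

```text
(no output)
```

View pics/e.png

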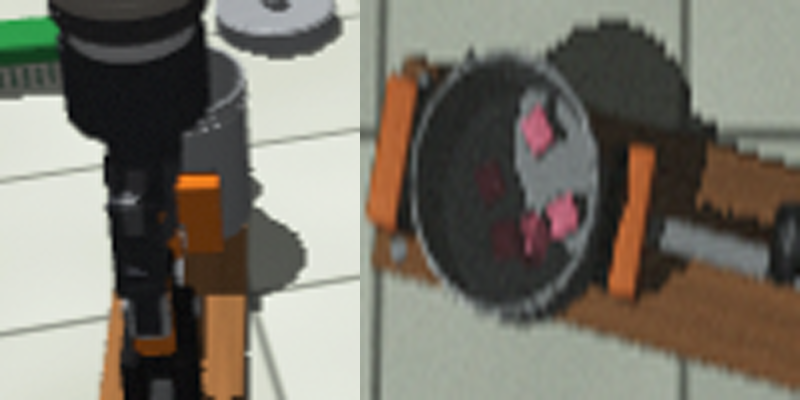

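The jaw now stands at the canister's wall (right crop: jaw (632,220), rim edge (597,185)), and the canister has slid about 3 mm towards the anvil. Next is a careful squeeze at the lowest force.

```bash
python3 drive.py '0 0 0 0 0 0; 0 0.001 -0.001 0 0 0; 0 0.002 -0.001 0 0 0; 0 0.003 -0.002 0 0 0; 0 0.003 -0.002 0 0 0' 0.0 20 | sed -n 2,6p
python3 jaw.py
```

```text
tcp_pos: [0.4909, -0.0753, 0.181]
orientation: [3.124, -0.32, -0.001]
contact_force: [-2.0, -2.7, 3.6]
grip_width: 0.053
gripper_force: 21.8
side jaw top 63 x [44.7 49.1 68.4] y [-28.5  -4.6]
side rim 69 x [ 74.7 108.2 160.7] y [-47.7 -21.7]
top jaw top 106 x [46.6 53.1 60.2] y [-26.9  28.8]
top rim 152 x [ 71.6 120.4 167.5] y [-45.   50.8]
tcp clamp x -97.5 y 0.0 z 181.0 F [-1.1 -3.6  5.1] w 0.0525 gf 21.955756545066833
```

```bash
python3 drive.py '0 0.001 0 0 0 0; 0 0.001 0 0 0 0; 0 0.001 0 0 0 0; 0 0.001 0 0 0 0; 0 0.001 0 0 0 0' | sed -n 2,6p
python3 jaw.py
```

```text
tcp_pos: [0.4909, -0.0754, 0.181]
orientation: [3.125, -0.318, -0.001]
contact_force: [-1.7, -1.5, 5.2]
grip_width: 0.0527
gripper_force: 20.7
side jaw top 64 x [44.5 49.5 67.5] y [-28.4  -5.1]
side rim 67 x [ 79.  108.  159.6] y [-47.6 -21.9]
top jaw top 104 x [46.2 53.1 60.2] y [-26.6  28.1]
top rim 149 x [ 71.8 125.7 167.4] y [-45.4  50.8]
tcp clamp x -97.6 y 0.0 z 181.0 F [-1.1 -0.2  5.4] w 0.0529 gf 20.680070221424103
```

```bash
python3 drive.py '0 0 0 0 0 0; 0 0.001 -0.0005 0 0 0; 0 0.001 -0.0005 0 0 0; 0 0.001 -0.0005 0 0 0; 0 0.001 -0.0005 0 0 0' 0.0 26 | sed -n 2,6p
python3 drive.py '0 0 0 0 0 0; 0 0 0 0 0 0; 0 0 0 0 0 0; 0 0 0 0 0 0; 0 0 0 0 0 0'  | sed -n 2,6p
python3 jaw.py
```

```text
tcp_pos: [0.4907, -0.0762, 0.1813]
orientation: [3.125, -0.317, -0.001]
contact_force: [-1.1, 1.9, 5.5]
grip_width: 0.0514
gripper_force: 26.1
tcp_pos: [0.4907, -0.0762, 0.1814]
orientation: [3.125, -0.317, -0.001]
contact_force: [-1.3, 2.4, 5.7]
grip_width: 0.0513
gripper_force: 26.1
side jaw top 63 x [44.3 48.9 67. ] y [-28.4  -5. ]
side rim 68 x [ 76.7 109.2 161.5] y [-47.6 -21.8]
top jaw top 104 x [46.7 53.1 60.1] y [-26.7  28.7]
top rim 152 x [ 71.3 119.1 167.4] y [-45.4  50.8]
tcp clamp x -98.5 y 0.1 z 181.4 F [-1.7  3.4  4.8] w 0.0511 gf 26.07464700937271
```

Run:
```python
from h import *
p,d=r.grab_frame("side");q=r.grab_frame("top")[0]
cv2.imwrite("pics/f.png",np.vstack([np.hstack([p[130:400,150:450],cv2.resize(q[200:260,205:290],(382,270),interpolation=2)]),np.hstack([q[90:300,120:440],np.zeros((210,362,3),np.uint8)])]))
```

```text
(no output)
```

View pics/f.png

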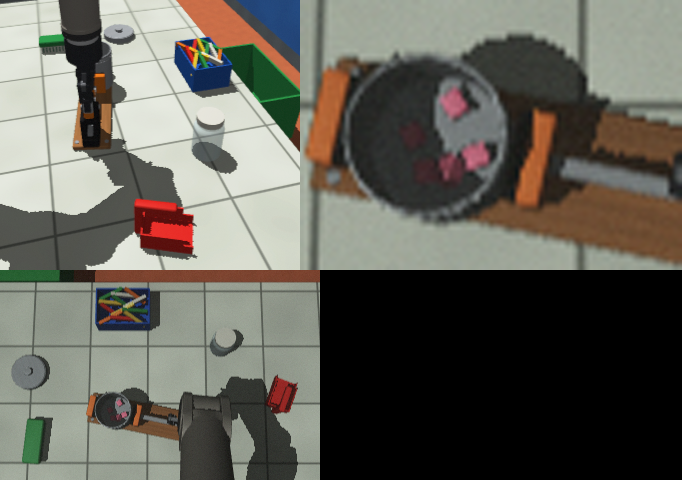

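The scoop stands upright and empty at (165,228). The five chunks are in the canister, which sits between the jaws (anvil (330,120), jaw (535,155)). The jar, brush and lid have not moved. The squeeze is steady, so I hand in.

```bash
python3 -c "
from bench import r
print(r.hand_in())"
```

```text
the job is handed in; nothing more can be done
None
```

I handed the job in at about 25 s on the clock, still squeezing the trigger at 26 N. All five soap chunks are in the canister, the scoop is upright on the tiles, and the canister is nipped with an estimated jaw force of about 21 N (it dents above 35 N); no verdict was returned.

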